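Shut the sliding lid and slide the second candle case onto the locking lugs

TASK

Push the half-open sliding lid of the fixed lower case fully shut. Then slide the loose case off the plywood step and along the metal fence onto the lower case, until the recesses in its base drop over the lid lugs and it sits locked, flat and square on the lid. Leave the candle pot, the tape roll and the jar on the table where they are.

Things in the scene. Friction and masses are not known exactly. Their poses are not given: they have to be found in the camera images.
- station: Packing station fixed to the table: white lower case, plywood step on its -y side, aluminium fence on the far (+x) side of both. Origin on the table under the lower case's centre, z up; yaw varies. The lower case is 140 mm along x, 150 mm along y; its top (lid top) is 55 mm above the table.
- step_top (a point): Centre of the step's flat plywood top, 64 mm above the table, axes as the station. The top is 172 mm along x, 228 mm along y: station x = -100 to +72 mm, y = -310 to -82 mm. It is 1 mm higher than the tops of the shut lid's lugs.
- fence (a point): A point on the top edge of the fence's inner (-x) face, 88 mm above the table, axes as the station. The inner face is at station x = +71 mm, runs from y = -310 to +75 mm past step and lower case, and stands 24 mm above the step top.
- seat (a point): Centre of the lower case's top, 55 mm above the table, axes as the station: where the loose case's origin must end.
- lid (a joint): How far the lower case's sliding lid is open, m: 0 shut, up to 0.06. It opens along the station's -x (towards the robot), so push it along +x. Flat grey slab 6 mm thick, 137 mm wide, held in grooves; about 2.5 N of friction, stays where left.
- lugs (a point): Middle of the lid's lug pattern, at lug-top height, 63 mm above the table; axes as the station; moves with the lid, over the seat when shut. Four round grey lugs 8 mm high, tapering from 20 to 15 mm diameter, at (x, y) = (-49, -25), (49, -25), (-20, 25), (20, 25) mm from this point.
- lid_edge (a point): Middle of the lid's front edge (the face to push along +x), half-way up its thickness, 52 mm above the table; it moves with the lid. When shut, this edge is flush with the lower case's front wall.
- case: Loose upper case, same model: white closed box 140 mm along x, 150 mm along y, 55 mm high, 0.3 to 0.65 kg, too wide to grasp across. Origin: centre of its underside. Square base recesses 24 mm wide, 10 mm deep, at (x, y) = (-49, -25), (49, -25), (-20, 25), (20, 25) mm. The two y ends are bevelled 3 mm underneath. Starts flat on the step, up to 0.17 rad askew from the station, clear of the fence.
- case_top (a point): Centre of the loose case's grey lid top, 55 mm above its underside; four 8 mm lugs stand on it in the same pattern. Square against the fence the case is within about 1 mm of the right x; pushed along the station's +y it slides over the lug tops and drops 9 mm when it is over the seat.
- candle: Bystander: white candle pot, 68 mm diameter, 75 mm high; origin under its centre.
- tape: Bystander: cardboard-coloured tape roll lying flat, 96 mm diameter, 45 mm high; origin under its centre.
- jar: Bystander: jar with a metal cap, 64 mm diameter, 90 mm high; origin under its centre.

How it is judged:
On the way:
1. the lid is shut while the loose case is still on the step (value of joint lid below 0.004 m and y of case in the frame of station below -0.1 m), for 0.2 s.
At the end, for the whole second after the job is handed in: The lid is shut to within 4 mm; the loose case is at rest on it, locked over the lugs: its underside within 3 mm of the lid top, level within 0.03 rad, centred within 7 mm and square within 0.06 rad (value of joint lid below 0.004 m and horizontal distance between case and seat below 0.007 m and z of case in the frame of seat between -0.004 and 0.003 m and angle between case's own z axis and vertical below 0.03 rad and angle between the x axis of case and the x axis of station, either way round below 0.06 rad and linear speed of case below 0.01 m/s); the robot touches nothing.
It fails at once if a bystander (candle, tape roll, jar) is moved by more than 15 mm (distance of any of candle, tape, jar from where it was at the start of the episode above 0.015 m).
It also fails if it takes over 64 s, if anything falls off the work surface, if the arm or the gripper's body presses on something with over 40 N, if the wrist force passes 120 N, or if a joint passes its speed limit or range.

ROBOT

A 7-joint arm with a two-finger parallel gripper is mounted at the origin on the work surface. World frame = base frame: x ahead of the robot, y to its left, z up, the work surface at z = 0. Lengths are in m, angles in rad, forces in N, time in s.
With the tool pointing down it reaches from about 0.4 to 0.85 m from the base axis. Payload 4.5 kg.
Tool frame: the origin (TCP) lies at the very end of the fingers, on their centre line; the grasp point (between the pads) lies 19 mm behind it (ctrl.tcp_to_grasp is the distance from the TCP to the grasp point, in m); z points along the fingers, y is the line along which they close (so a half turn about z gives the same grasp; the last joint's range is limited). The gripper opens to 88 mm and grips with 3 to 60 N. Pads are 18 mm wide; open, the fingers measure 123 mm over their backs; the gripper's body (75 mm by 187 mm) begins 45 mm behind the grasp point.
Start: joints at [1.282, 0.689, -0.195, 1.565, 0.157, 0.902, -0.215], TCP at [0.198, -0.593, 0.201] pointing down, gripper open.
Joint ranges: [-3.01, 3.01], [-0.46, 2.08], [-1.47, 1.51], [0.13, 2.56], [-1, 4.14], [0.04, 2.09], [-2.66, 2.66]. Speed limits (rad/s): [2.57, 2.57, 3.14, 3.14, 3.14, 3.14, 3.14].

INTERFACE

Orientations are given as a unit quaternion [w, x, y, z].
In Python, from bench import ctrl, imaging gives the robot as it stands.
- The arm moves only by the shell command python3 -m jog 'ROWS'. ROWS is text: rows parted by semicolons, each of 7 numbers parted by spaces: the turn, a rotation vector about the world's x, y, z in degrees, then the shift along the world's x, y, z in m, then the closure in counts, from 0 (fully open) to 255 (shut). A call has 1 to 12 rows; each row is the pose to reach, as a shift and turn from the pose commanded when the call began; what a row does not reach only later rows make up. A row lasts 1/10 s, in which the tool goes at most 50 mm and 8.59 degrees, less where a joint would pass 70% of its speed; a pose out of reach is approached as far as the arm can. A call with a gripper value outside its range is refused whole. The fingers move at their own pace and stop on an object; the grip force is fixed at half the most. Time passes only in rows, so rows that repeat a pose let the fingers close. It gives the time, the measured TCP pose, the force, the opening and the grip force at its end, in the units of the state.
- ctrl.get_state(): the state, without advancing time (a new reading comes with each control period).
- imaging.snapshot(name): name is "side" or "top"; returns (picture, depth): 400x640x3 uint8, red, green, blue; 400x640 float32, m along the optical axis (not along the pixel's ray), 0 where there is no reading.
- imaging.camera_model(name): a dict with "fov_y" (degrees; the focal length in pixels is half the picture's height over the tangent of half this angle, whatever the lens; pixels are square), "cx", "cy" (the principal point, pixels), "k1" (the pictures are not rectified: a ray, as slopes to the right and down, at radius r is drawn at 1 + k1 r^2 times it, then the intrinsics apply), "view" (4x4, takes a point from world to camera coordinates). Camera axes: x right, y down, z forward; pixel columns grow to the right and rows downward; lengths in m; the calibration is good to about 2 mm. A picture is of the moment at which its call begins. camera_model takes no time and is no camera call.
- ctrl.finish_job(): hands the job in; it is judged then, once.
The state is a dict: "t": time; "joints": joint angles; "joint_vel": joint speeds; "joint_efforts": joint torques, N m; "eef_pos": TCP position; "tcp_rot": TCP orientation; "contact_force": force on the tool from outside, world axes, zero at the start; "ft_torque": the same for the moment, N m; "gripper_width": finger opening in m; "gripper_force": force on a finger pad.
Only numpy, scipy, OpenCV 4.12 (cv2) and the standard library are available. Lean on these libraries where they do the work, as an engineer would, in place of code of your own. Each camera call takes 0.05 s, during which the arm holds its last target. There are 200 camera calls.

## Working session

There is one attempt and no reset: what is moved stays moved. The work goes in short steps, Python scripts to look and compute and a shell command to move; the robot and the scene stay as the last step left them, time stands still between calls to the robot, and variables do not carry over. Pictures are saved under pics/ and viewed, at most 10 in all, crops included, and the job is handed in when it is done.

```bash
ls; mkdir -p pics
python3 - <<'E'
from bench import ctrl, imaging
import cv2,numpy as np
for n in("top","side"):
    p,d=imaging.snapshot(n); cv2.imwrite(f"pics/{n}0.png",p[:,:,::-1]); np.savez(f"{n}0.npz",p=p,d=d)
    m=imaging.camera_model(n); print(n,{k:(np.round(v,4).tolist() if k=="view" else v) for k,v in m.items()})
s=ctrl.get_state(); print(s)
E
```

```text
pics
top {'fov_y': 53.602123032668736, 'cx': 320.12014921390704, 'cy': 198.16299868501204, 'k1': 0.01875207094021064, 'view': [[-0.0118, -0.9999, -0.0103, -0.0435], [-0.9891, 0.0132, -0.147, 0.5818], [0.1471, 0.0085, -0.9891, 1.3151], [0.0, 0.0, 0.0, 1.0]]}
side {'fov_y': 53.282975727341416, 'cx': 324.8291236881258, 'cy': 198.58193937520315, 'k1': -0.088150498393319, 'view': [[-0.9948, -0.1023, -0.0024, 0.5731], [-0.0761, 0.7554, -0.6509, 0.1437], [0.0684, -0.6473, -0.7592, 1.268], [0.0, 0.0, 0.0, 1.0]]}
{'t': 0.1, 'joints': array([ 1.28182613,  0.68989222, -0.1945329 ,  1.56620024,  0.15735031,
        0.90247721, -0.21511999]), 'joint_vel': array([ 6.65628134e-04, -1.12103924e-03, -4.10639135e-04, -2.42545536e-03,
       -7.52607675e-04,  1.57044347e-03,  6.56385400e-05]), 'joint_efforts': array([-3.56953213e-03, -5.28507257e+01, -1.27174169e+00, -1.53838563e+01,
       -5.26151899e-02,  1.99356953e-03,  5.18137017e-05]), 'eef_pos': array([ 0.19800784, -0.59217492,  0.19990614]), 'tcp_rot': array([-7.65414655e-04,  9.86997922e-01,  1.60731069e-01, -1.96718525e-04]), 'contact_force': array([ 0.28001415,  0.84915315, -0.44241184]), 'ft_torque': array([-0.01805723, -0.01193031,  0.01481978]), 'gripper_force': 0.0, 'gripper_width': 0.08810104933895405}
```

View pics/top0.png

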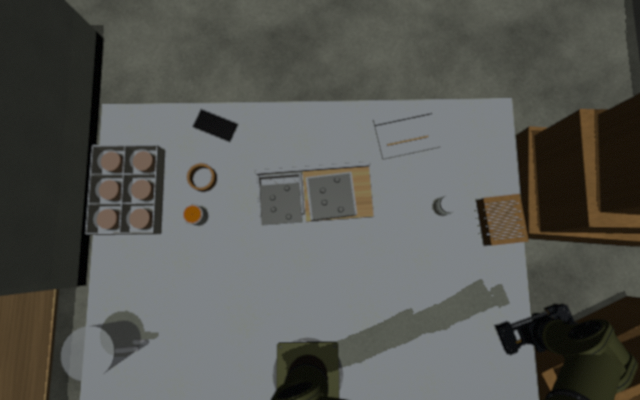

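View pics/side0.png

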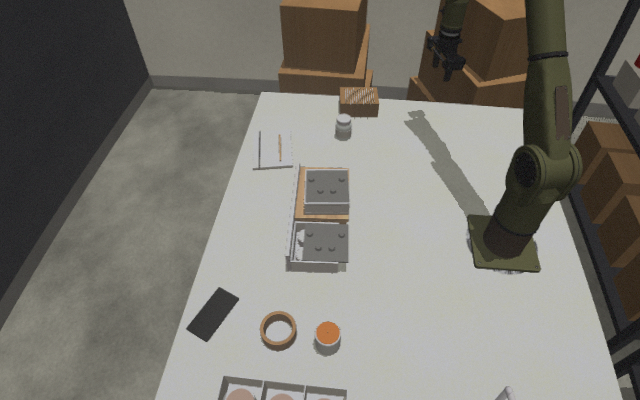

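The top view shows the lower case with its grey lid around (281,200), the loose case at (332,195) on the plywood step, and the fence along row ~168. The candle (193,214) and tape (202,177) are on the +y side and the jar (443,205) is on the -y side. The side view agrees with this.

```bash
cat > h.py <<'E'
from bench import ctrl, imaging
import cv2,numpy as np
def K(n):
    m=imaging.camera_model(n); f=200/np.tan(np.radians(m["fov_y"])/2); return m,f,np.array(m["view"])
def ray(n,uv):
    m,f,V=K(n); q=(np.atleast_2d(uv)-[m["cx"],m["cy"]])/f; s=q.copy()
    for _ in range(20): s=q/(1+m["k1"]*(s**2).sum(1,keepdims=True))
    return np.c_[s,np.ones(len(s))]@V[:3,:3], -V[:3,:3].T@V[:3,3]
def onplane(n,uv,z):
    r,c=ray(n,uv); return c+r*((z-c[2])/r[:,2])[:,None]
def cloud(n,d):
    v,u=np.mgrid[:400,:640]; r,c=ray(n,np.c_[u.ravel(),v.ravel()].astype(float))
    return (c+r*d.reshape(-1,1)).reshape(400,640,3)
E
python3 - <<'E'
from h import *
p=np.load("top0.npz");P,d=p["p"],p["d"]
cv2.imwrite("pics/c1.png",cv2.resize(P[150:235,245:385,::-1],None,fx=5.6,fy=5.6,interpolation=cv2.INTER_CUBIC))
q=np.load("side0.npz");
cv2.imwrite("pics/c2.png",cv2.resize(q["p"][155:275,275:365,::-1],None,fx=5,fy=5,interpolation=cv2.INTER_CUBIC))
W=cloud("top",d)
for (u,v) in [(281,198),(331,197),(365,195),(450,260),(193,214),(443,205),(340,166)]: print((u,v),W[v,u].round(4),P[v,u])
hsv=cv2.cvtColor(P,cv2.COLOR_RGB2HSV)
for nm,m in (("wood",(hsv[...,1]>90)&(hsv[...,0]<25)),("grey",(P.max(2)<115)&(hsv[...,1]<60))):
    m=m.astype(np.uint8); m[:150]=0;m[240:]=0;m[:,:245]=0;m[:,385:]=0
    for c in cv2.findContours(m,0,2)[0]:
        if cv2.contourArea(c)>150: print(nm,cv2.contourArea(c),cv2.minAreaRect(c),cv2.boxPoints(cv2.minAreaRect(c)).round(1).tolist())
E
```

```text
(281, 198) [0.5819 0.0823 0.0539] [86 87 84]
(331, 197) [ 0.5735 -0.0867  0.1175] [87 89 85]
(365, 195) [ 0.5861 -0.2021  0.0688] [126 108  74]
(450, 260) [ 0.3667 -0.4948 -0.0008] [125 129 133]
(193, 214) [0.5284 0.3721 0.078 ] [122  73  10]
(443, 205) [ 0.5462 -0.4546  0.0896] [125 130 133]
(340, 166) [ 0.6836 -0.1193  0.0838] [114 117 120]
wood 800.0 ((337.3558654785156, 193.12646484375), (49.08576583862305, 65.42211151123047), 85.60128784179688) [[302.8999938964844, 171.1999969482422], [368.1000061035156, 166.10000610351562], [371.8999938964844, 215.10000610351562], [306.6000061035156, 220.10000610351562]]
grey 1860.5 ((331.7871398925781, 197.37127685546875), (46.269229888916016, 48.060298919677734), 84.2894058227539) [[305.6000061035156, 176.6999969482422], [353.3999938964844, 172.0], [358.0, 218.0], [310.20001220703125, 222.8000030517578]]
grey 2330.5 ((314.37969970703125, 194.6880645751953), (53.19535827636719, 113.35641479492188), 85.73210906982422) [[255.89999389648438, 172.39999389648438], [368.8999938964844, 163.89999389648438], [372.8999938964844, 217.0], [259.79998779296875, 225.39999389648438]]
```

View pics/c1.png

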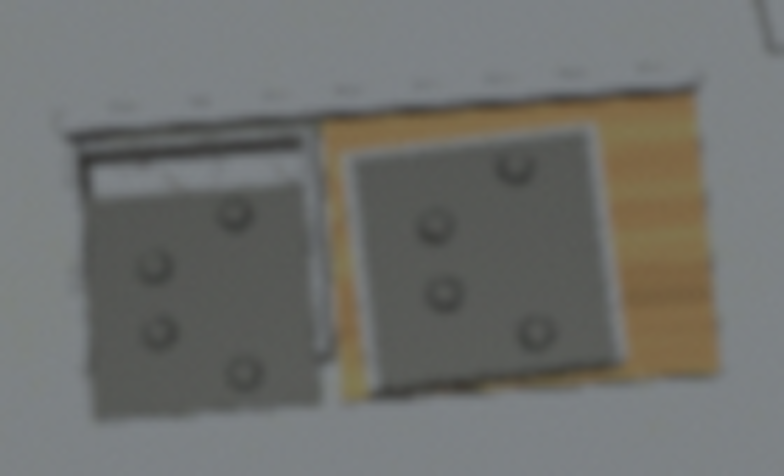

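View pics/c2.png

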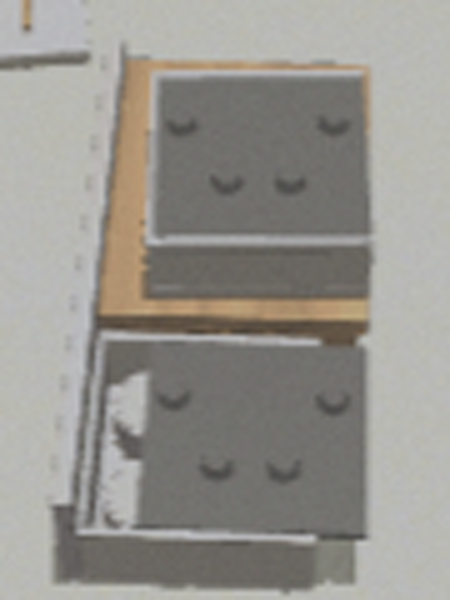

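The top crop shows the lower lid with its front edge from (95,418) to (322,403), and the fence line from (75,133) to (695,88). The loose case's top corners are at about (345,155), (593,125), (625,358) and (374,387). The side crop shows the same layout.

Run:
```python
from h import *
T=lambda a:np.array(a,float)/5.6+[245,150]-0.4
S=lambda a:np.array(a,float)/5+[275,155]-0.4
def show(nm,n,uv,z):
    w=onplane(n,uv,z)[:,:2]; print(nm,w.round(4).tolist()); return w
def ang(w,i,j): v=w[j]-w[i]; return np.degrees(np.arctan2(v[1],v[0]))
w=show("fence T","top",T([(75,133),(695,88)]),.088); print(ang(w,1,0)-90)
w=show("fence S","side",S([(122,60),(80,530)]),.088); print(ang(w,0,1)-90)
for nm,n,c,z in(("case T","top",T([(345,155),(593,125),(625,358),(374,387)]),.119),("case S","side",S([(148,240),(152,72),(363,72),(370,240)]),.119),
  ("lid T","top",T([(90,198),(302,182),(322,403),(95,418)]),.055),("lid S","side",S([(138,524),(150,343),(365,347),(367,537)]),.055),
  ("wood T","top",T([(325,123),(697,95),(718,373),(343,400)]),.064),("lowcase rim T","top",T([(75,145),(318,125)]),.055)):
    w=show(nm,n,c,z)
    print("  centre",w.mean(0).round(4), "sides",np.linalg.norm(w-np.roll(w,-1,0),axis=1).round(3), "yaw",[round(ang(w,1,0)-90,2)]+([round(ang(w,2,3)-90,2),round(ang(w,3,0),2),round(ang(w,2,1),2)] if len(w)>2 else []))
# depth: case top fit
for n in("top","side"):
    q=np.load(n+"0.npz"); W=cloud(n,q["d"]); z=W[...,2]; P=q["p"].astype(int)
    box=(W[...,0]>.4)&(W[...,0]<.72)&(W[...,1]>-.3)&(W[...,1]<.2)
    m=(box&(z>.105)&(z<.14)).astype(np.uint8); c=max(cv2.findContours(m,0,2)[0],key=cv2.contourArea)
    r=cv2.minAreaRect(W[m>0][:,:2].astype(np.float32)); print(n,"case depth",r, np.median(z[m>0]))
    for nm,b in(("candle/tape",(W[...,1]>.25)&(W[...,1]<.5)&(W[...,0]>.4)&(W[...,0]<.75)&(z>.03)),("jar",(W[...,1]<-.35)&(W[...,1]>-.55)&(W[...,0]>.4)&(W[...,0]<.7)&(z>.05))):
        b=b.astype(np.uint8)
        for c in cv2.findContours(b,0,2)[0]:
            if cv2.contourArea(c)>60:
                k=np.zeros_like(b);cv2.drawContours(k,[c],0,1,-1); w=W[(k>0)&(b>0)]; print(n,nm,w.min(0).round(3),w.max(0).round(3))
```

```text
fence T [[0.6613, 0.1559], [0.6836, -0.2153]]
3.4371989525334925
fence S [[0.685, -0.1912], [0.6545, 0.1842]]
4.647296462327077
case T [[0.6394, -0.0069], [0.6552, -0.1516], [0.5184, -0.1668], [0.5036, -0.0226]]
  centre [ 0.5791 -0.087 ] sides [0.146 0.138 0.145 0.137] yaw [np.float64(6.23), np.float64(5.88), np.float64(6.61), np.float64(6.34)]
case S [[0.6403, -0.0068], [0.6575, -0.1513], [0.5183, -0.1653], [0.5045, -0.0205]]
  centre [ 0.5802 -0.086 ] sides [0.145 0.14  0.145 0.137] yaw [np.float64(6.77), np.float64(5.46), np.float64(5.76), np.float64(5.74)]
lid T [[0.6278, 0.1518], [0.6359, 0.0223], [0.5005, 0.0107], [0.4932, 0.1474]]
  centre [0.5644 0.0831] sides [0.13  0.136 0.137 0.135] yaw [np.float64(3.61), np.float64(3.05), np.float64(1.88), np.float64(4.87)]
lid S [[0.6267, 0.1567], [0.6376, 0.024], [0.5027, 0.0135], [0.4923, 0.152]]
  centre [0.5648 0.0865] sides [0.133 0.135 0.139 0.134] yaw [np.float64(4.69), np.float64(4.27), np.float64(2.0), np.float64(4.43)]
wood T [[0.6706, 0.0076], [0.6848, -0.2192], [0.5147, -0.2266], [0.5013, -0.0023]]
  centre [ 0.5928 -0.1101] sides [0.227 0.17  0.225 0.17 ] yaw [np.float64(3.58), np.float64(3.4), np.float64(3.34), np.float64(2.51)]
lowcase rim T [[0.6609, 0.1613], [0.6714, 0.0123]]
  centre [0.6661 0.0868] sides [0.149 0.149] yaw [np.float64(4.02)]
top case depth ((0.5781928896903992, -0.0871250107884407), (0.14096257090568542, 0.1497972011566162), 6.238169193267822) 0.11971390182679742
top candle/tape [0.495 0.343 0.031] [0.561 0.412 0.085]
top candle/tape [0.615 0.317 0.03 ] [0.707 0.412 0.052]
top jar [ 0.519 -0.501  0.05 ] [ 0.581 -0.443  0.099]
side case depth ((0.5808571577072144, -0.08336638659238815), (0.14016304910182953, 0.15550729632377625), 5.223286151885986) 0.11991173476138856
side candle/tape [0.497 0.346 0.03 ] [0.565 0.413 0.087]
side candle/tape [0.615 0.318 0.03 ] [0.711 0.414 0.053]
side jar [ 0.521 -0.5    0.05 ] [ 0.584 -0.436  0.096]
```

Station: origin at about (0.595, 0.086), yaw +3.5°. The step and fence sizes check out. The lid is about 28 mm open. The loose case is at station (-26, -172) mm with a relative yaw of about 2.5°. I'll go to the lid's front side first.

```bash
python3 -m jog '0 0 -15 0.21 0.30 0 139;0 0 -15 0.21 0.30 0 139;0 0 -15 0.21 0.30 0 139;0 0 -15 0.21 0.30 0 139;0 0 -15 0.21 0.30 0 139;0 0 -15 0.21 0.30 0 139;0 0 -15 0.21 0.30 0 139;0 0 -15 0.24 0.50 0 139;0 0 -15 0.24 0.50 0 139;0 0 -15 0.24 0.50 0 139;0 0 -15 0.24 0.50 0 139;0 0 -15 0.24 0.50 0 139'
```

```text
t: 1.3
eef_pos: [0.439, -0.0869, 0.2006]
tcp_rot: [-0.001, 0.999, 0.035, 0.0]
contact_force: [-0.3, 0.6, -0.6]
gripper_width: 0.0403
gripper_force: 0.0
```

```bash
python3 -m jog '0 0 0 0.02 0.181 0 139;0 0 0 0.02 0.181 0 139;0 0 0 0.02 0.181 0 139;0 0 0 0.02 0.181 0 139;0 0 0 0.02 0.181 -0.1 139;0 0 0 0.02 0.181 -0.1 139;0 0 0 0.02 0.181 -0.14 139;0 0 0 0.02 0.181 -0.155 139;0 0 0 0.02 0.181 -0.155 139;0 0 0 0.02 0.181 -0.155 139'
python3 - <<'E'
from h import *
p,d=imaging.snapshot("side"); cv2.imwrite("pics/s1.png",cv2.resize(p[140:300,260:460,::-1],None,fx=3.7,fy=3.7,interpolation=cv2.INTER_CUBIC))
E
```

```text
t: 2.3
eef_pos: [0.4584, 0.0883, 0.0458]
tcp_rot: [0.0, 1.0, 0.03, -0.0]
contact_force: [0.7, -1.0, 0.7]
gripper_width: 0.0401
gripper_force: 0.0
```

View pics/s1.png

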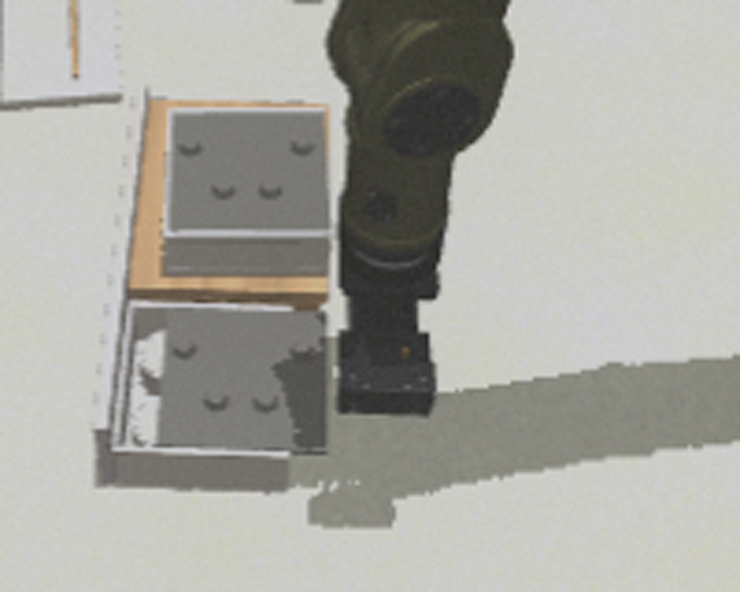

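The side crop shows the gripper standing in front of the lid (fingers at about (385,375)), clear of the loose case. Next I push along station +x.

```bash
python3 -m jog '0 0 0 0.010 0.001 0 139;0 0 0 0.02 0.001 0 139;0 0 0 0.028 0.002 0 139;0 0 0 0.034 0.002 0 139;0 0 0 0.04 0.002 0 139;0 0 0 0.044 0.003 0 139;0 0 0 0.048 0.003 0 139;0 0 0 0.052 0.003 0 139;0 0 0 0.052 0.003 0 139'
```

```text
t: 3.25
eef_pos: [0.5109, 0.0913, 0.0456]
tcp_rot: [-0.0, 1.0, 0.03, 0.0]
contact_force: [-0.3, -0.3, -0.2]
gripper_width: 0.0403
gripper_force: 0.0
```

```bash
python3 -m jog '0 0 0 0.002 0 0 139;0 0 0 0.004 0 0 139;0 0 0 0.004 0 0 139'
```

```text
t: 3.55
eef_pos: [0.5146, 0.0913, 0.0457]
tcp_rot: [0.0, 1.0, 0.03, 0.0]
contact_force: [-0.3, 0.2, -0.1]
gripper_width: 0.0401
gripper_force: 0.0
```

```bash
python3 -m jog '0 0 0 0.003 0 0 139'; python3 -m jog '0 0 0 0.003 0 0 139'; python3 -m jog '0 0 0 0.002 0 0 139'
```

```text
t: 3.65
eef_pos: [0.5168, 0.0912, 0.0456]
tcp_rot: [0.0, 1.0, 0.031, -0.0]
contact_force: [-0.3, 0.1, 0.4]
gripper_width: 0.0401
gripper_force: 0.0
t: 3.75
eef_pos: [0.5204, 0.0913, 0.0457]
tcp_rot: [0.0, 1.0, 0.031, -0.0]
contact_force: [0.1, -0.0, -0.2]
gripper_width: 0.0401
gripper_force: 0.0
t: 3.85
eef_pos: [0.5228, 0.0913, 0.0457]
tcp_rot: [0.0, 1.0, 0.03, 0.0]
contact_force: [0.4, -0.2, -0.1]
gripper_width: 0.0403
gripper_force: 0.0
```

Run:
```python
from h import *
p,d=imaging.snapshot("side"); cv2.imwrite("pics/s2.png",cv2.resize(p[205:285,275:375,::-1],None,fx=7,fy=7,interpolation=cv2.INTER_CUBIC))
W=cloud("side",d)
for (v) in (235,245,250): print([W[v,u].round(3).tolist() for u in range(295,350,6)])
```

```text
[[0.666, 0.051, 0.025], [0.645, 0.059, 0.038], [0.623, 0.072, 0.06], [0.606, 0.068, 0.057], [0.587, 0.066, 0.058], [0.569, 0.061, 0.053], [0.543, 0.158, 0.192], [0.527, 0.155, 0.19], [0.511, 0.157, 0.195], [0.495, 0.138, 0.17]]
[[0.663, 0.077, 0.007], [0.643, 0.082, 0.018], [0.619, 0.106, 0.057], [0.601, 0.105, 0.058], [0.582, 0.109, 0.067], [0.565, 0.101, 0.057], [0.541, 0.184, 0.183], [0.525, 0.184, 0.186], [0.509, 0.183, 0.186], [0.493, 0.183, 0.189]]
[[0.66, 0.096, 0.008], [0.637, 0.113, 0.038], [0.617, 0.125, 0.058], [0.599, 0.12, 0.054], [0.581, 0.12, 0.057], [0.494, 0.771, 1.058], [0.541, 0.178, 0.151], [0.524, 0.178, 0.154], [0.508, 0.177, 0.154], [0.492, 0.175, 0.154]]
```

View pics/s2.png

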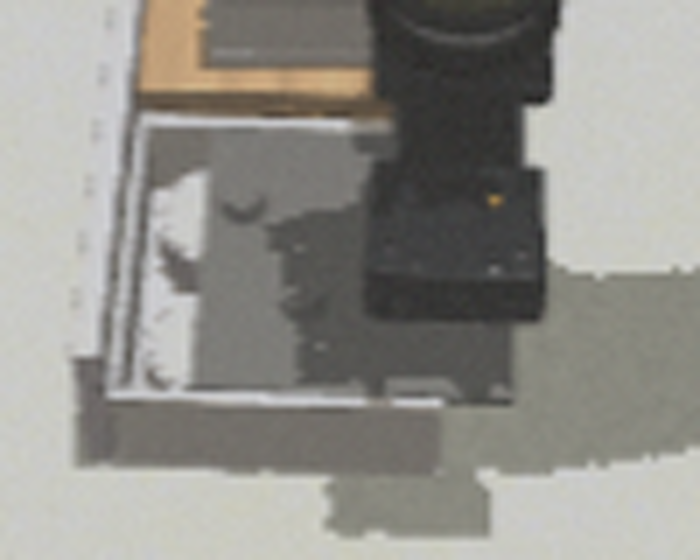

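The crop shows the lid's far edge unmoved (columns 303–305), so the fingers haven't engaged it even though the reported TCP is past the edge. I'll check the fingertip position against the first pictures.

Run:
```python
from h import *
for n in("side","top"):
    q=np.load(n+"0.npz"); W=cloud(n,q["d"]); b=(abs(W[...,0]-.198)<.15)&(abs(W[...,1]+.592)<.15)&(W[...,2]>.1)&(W[...,2]<.42)&(q["d"]>0)
    w=W[b]; print(n,len(w))
    for lo in np.arange(.1,.36,.02):
        s=w[(w[:,2]>=lo)&(w[:,2]<lo+.02)]
        if len(s)>3: print(round(lo,2),len(s),s.min(0).round(3),s.max(0).round(3))
q=np.load("side0.npz"); cv2.imwrite("pics/g0.png",cv2.resize(q["p"][0:110,400:500,::-1],None,fx=5,fy=5,interpolation=cv2.INTER_CUBIC))
for n in("side","top"):
    p,d=imaging.snapshot(n); W=cloud(n,d); b=(abs(W[...,0]-.52)<.06)&(abs(W[...,1]-.09)<.12)&(W[...,2]>.075)&(W[...,2]<.3); w=W[b]
    for lo in np.arange(.07,.3,.02):
        s=w[(w[:,2]>=lo)&(w[:,2]<lo+.02)]
        if len(s)>3: print(n,round(lo,2),len(s),s.min(0).round(3),s.max(0).round(3))
```

```text
side 1138
0.22 4 [ 0.184 -0.643  0.238] [ 0.221 -0.541  0.239]
0.24 54 [ 0.173 -0.646  0.241] [ 0.228 -0.531  0.26 ]
0.26 65 [ 0.171 -0.647  0.26 ] [ 0.228 -0.53   0.279]
0.28 34 [ 0.171 -0.647  0.28 ] [ 0.231 -0.53   0.299]
0.3 147 [ 0.139 -0.665  0.302] [ 0.259 -0.499  0.32 ]
0.32 184 [ 0.139 -0.675  0.32 ] [ 0.259 -0.493  0.34 ]
0.34 316 [ 0.141 -0.681  0.34 ] [ 0.258 -0.49   0.36 ]
top 1717
0.24 18 [ 0.207 -0.646  0.24 ] [ 0.227 -0.632  0.26 ]
0.3 147 [ 0.14  -0.664  0.302] [ 0.258 -0.503  0.32 ]
0.32 329 [ 0.136 -0.676  0.32 ] [ 0.258 -0.496  0.34 ]
0.34 781 [ 0.136 -0.683  0.34 ] [ 0.256 -0.496  0.359]
side 0.07 11 [ 0.57  -0.012  0.077] [ 0.58  -0.008  0.09 ]
side 0.09 13 [ 0.57  -0.012  0.09 ] [ 0.58  -0.008  0.109]
side 0.11 18 [ 0.573 -0.029  0.112] [ 0.579 -0.007  0.123]
side 0.15 97 [0.487 0.081 0.15 ] [0.553 0.18  0.17 ]
side 0.17 236 [0.485 0.108 0.17 ] [0.556 0.186 0.19 ]
side 0.19 333 [0.486 0.102 0.19 ] [0.553 0.187 0.208]
side 0.21 74 [0.491 0.128 0.21 ] [0.557 0.134 0.23 ]
side 0.23 263 [0.488 0.092 0.23 ] [0.56  0.134 0.25 ]
side 0.25 62 [0.489 0.102 0.25 ] [0.553 0.129 0.27 ]
side 0.27 174 [0.487 0.086 0.27 ] [0.56  0.131 0.29 ]
side 0.29 69 [0.489 0.093 0.29 ] [0.56  0.128 0.3  ]
top 0.11 102 [ 0.502 -0.029  0.113] [ 0.578 -0.012  0.127]
top 0.15 54 [0.49  0.002 0.156] [0.557 0.07  0.17 ]
top 0.17 201 [ 0.492 -0.006  0.17 ] [0.561 0.064 0.19 ]
top 0.19 179 [ 0.493 -0.006  0.19 ] [0.56  0.064 0.197]
top 0.23 8 [0.496 0.052 0.234] [0.533 0.063 0.25 ]
```

View pics/g0.png

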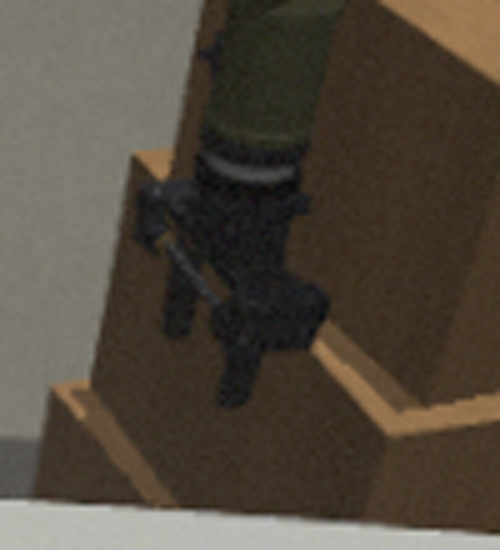

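The fingertips really end about 39 mm above the reported TCP: the images put the tip at 0.238 where 0.200 is reported, and the body is offset by the same amount. x and y agree. So real tip z = reported z + 0.039. I'll back off, lower by that amount and push again.

```bash
python3 -m jog '0 0 0 -0.061 -0.003 0 139;0 0 0 -0.061 -0.003 0 139;0 0 0 -0.061 -0.003 -0.02 139;0 0 0 -0.061 -0.003 -0.038 139;0 0 0 -0.061 -0.003 -0.038 139'; python3 -m jog '0 0 0 0.01 0.001 0 139;0 0 0 0.018 0.001 0 139;0 0 0 0.022 0.001 0 139;0 0 0 0.026 0.002 0 139;0 0 0 0.030 0.002 0 139;0 0 0 0.034 0.002 0 139'
```

```text
t: 4.5
eef_pos: [0.4601, 0.0881, 0.0063]
tcp_rot: [0.0, 1.0, 0.031, -0.002]
contact_force: [-0.6, -0.0, -0.6]
gripper_width: 0.04
gripper_force: 0.0
t: 5.1
eef_pos: [0.4947, 0.0903, 0.0078]
tcp_rot: [0.0, 1.0, 0.031, -0.001]
contact_force: [-2.5, 0.8, 2.0]
gripper_width: 0.0402
gripper_force: 1.4
```

```bash
python3 -m jog '0 0 0 0.004 0 0 139;0 0 0 0.008 0 0 139;0 0 0 0.011 0 0 139';python3 -m jog '0 0 0 0.003 0 0 139;0 0 0 0.005 0 0 139'
```

```text
t: 5.4
eef_pos: [0.5066, 0.0908, 0.0076]
tcp_rot: [-0.0, 1.0, 0.031, 0.0]
contact_force: [-3.3, 1.9, 1.4]
gripper_width: 0.0401
gripper_force: 1.3
t: 5.6
eef_pos: [0.5115, 0.0907, 0.0075]
tcp_rot: [-0.0, 1.0, 0.031, -0.0]
contact_force: [-2.7, 1.5, -0.8]
gripper_width: 0.0398
gripper_force: 1.3
```

```bash
python3 -m jog '0 0 0 0.003 0 0 139';python3 -m jog '0 0 0 0.003 0 0 139'; python3 -m jog '0 0 0 0.002 0 0 139'
```

```text
t: 5.7
eef_pos: [0.5141, 0.0905, 0.0075]
tcp_rot: [-0.0, 1.0, 0.031, -0.0]
contact_force: [-2.9, 1.1, 0.1]
gripper_width: 0.0403
gripper_force: 1.3
t: 5.8
eef_pos: [0.5149, 0.0904, 0.0074]
tcp_rot: [0.0, 1.0, 0.031, -0.002]
contact_force: [-9.7, 2.5, 6.0]
gripper_width: 0.0398
gripper_force: 4.8
t: 5.9
eef_pos: [0.5148, 0.0903, 0.0074]
tcp_rot: [0.0, 1.0, 0.031, -0.004]
contact_force: [-12.2, 2.8, 7.1]
gripper_width: 0.04
gripper_force: 5.8
```

The lid reached its stop at x=0.515, where predicted, and the force jumped there. I'll retreat, open the gripper, and move to the front of the loose case.

```bash
python3 -m jog '0 0 0 -0.05 -0.003 0 139;0 0 0 -0.05 -0.003 0.029 0;0 0 0 -0.05 -0.003 0.029 0;0 0 0 -0.045 -0.183 0.029 0;0 0 0 -0.045 -0.183 0.029 0;0 0 0 -0.045 -0.183 0.029 0;0 0 0 -0.045 -0.183 0.029 0;0 0 0 -0.045 -0.183 0.029 0;0 0 0 -0.045 -0.183 0.029 0'
python3 - <<'E'
from h import *
p,d=imaging.snapshot("side"); cv2.imwrite("pics/s3.png",cv2.resize(p[130:290,260:400,::-1],None,fx=3.7,fy=3.7,interpolation=cv2.INTER_CUBIC))
E
```

```text
t: 6.8
eef_pos: [0.4758, -0.0939, 0.0365]
tcp_rot: [0.0, 1.0, 0.029, 0.001]
contact_force: [-0.8, -1.0, 0.5]
gripper_width: 0.0881
gripper_force: 0.0
```

View pics/s3.png

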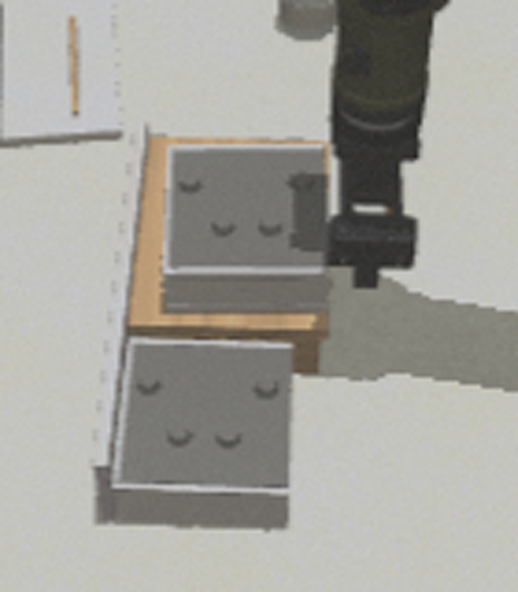

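The crop shows the lid fully shut (flush, front edge at column ~290) and the gripper in front of the loose case. Now I push the case to the fence.

```bash
python3 -m jog '0 0 0 0.012 0.001 0 0;0 0 0 0.018 0.001 0 0;0 0 0 0.023 0.001 0 0;0 0 0 0.028 0.002 0 0;0 0 0 0.033 0.002 0 0;0 0 0 0.038 0.002 0 0;0 0 0 0.043 0.003 0 0;0 0 0 0.046 0.003 0 0'; python3 -m jog '0 0 0 0.003 0 0 0'; python3 -m jog '0 0 0 0.003 0 0 0'
```

```text
t: 7.65
eef_pos: [0.5209, -0.09, 0.0365]
tcp_rot: [0.0, 1.0, 0.03, 0.0]
contact_force: [-2.5, -0.0, -1.6]
gripper_width: 0.0879
gripper_force: 1.2
t: 7.75
eef_pos: [0.5233, -0.09, 0.0365]
tcp_rot: [0.0, 1.0, 0.03, -0.0]
contact_force: [-2.6, -0.2, -0.8]
gripper_width: 0.0882
gripper_force: 1.2
t: 7.85
eef_pos: [0.5263, -0.09, 0.0366]
tcp_rot: [0.0, 1.0, 0.03, -0.0]
contact_force: [-1.6, -0.7, -1.6]
gripper_width: 0.088
gripper_force: 1.1
```

```bash
python3 -m jog '0 0 0 0.002 0 0 0'; python3 -m jog '0 0 0 0.002 0 0 0'; python3 -m jog '0 0 0 0.002 0 0 0'
```

```text
t: 7.95
eef_pos: [0.527, -0.09, 0.0366]
tcp_rot: [0.0, 1.0, 0.03, -0.001]
contact_force: [-7.2, 0.2, 5.3]
gripper_width: 0.088
gripper_force: 3.9
t: 8.05
eef_pos: [0.5267, -0.09, 0.0366]
tcp_rot: [0.0, 1.0, 0.03, -0.003]
contact_force: [-11.1, 0.6, 9.4]
gripper_width: 0.088
gripper_force: 5.6
t: 8.15
eef_pos: [0.5265, -0.0901, 0.0365]
tcp_rot: [0.0, 1.0, 0.031, -0.005]
contact_force: [-15.3, 0.0, 11.8]
gripper_width: 0.0882
gripper_force: 7.3
```

The case is against the fence at x=0.527, as predicted. I'll retreat, rise, turn 90° and go behind its -y face.

```bash
python3 -m jog '0 0 0 -0.03 0 0 0;0 0 0 -0.03 0 0.05 0;0 0 15 -0.03 0 0.1 0;0 0 30 0 -0.05 0.12 0;0 0 45 0.05 -0.106 0.12 0;0 0 60 0.08 -0.106 0.12 0;0 0 75 0.08 -0.106 0.12 0;0 0 90 0.08 -0.106 0.12 0;0 0 90 0.08 -0.106 0.12 0;0 0 90 0.08 -0.106 0.12 0;0 0 90 0.08 -0.106 0.12 0;0 0 90 0.08 -0.106 0.12 0'; python3 -m jog '0 0 0 0 0 0 0'
python3 - <<'E'
from h import *
s=ctrl.get_state(); print(s["joints"].round(2))
p,d=imaging.snapshot("side"); W=cloud("side",d); z=W[...,2]
# case top via depth
m=(z>.112)&(z<.135)&(W[...,0]>.48)&(W[...,0]<.7)&(W[...,1]>-.2)&(W[...,1]<.05)
r=cv2.minAreaRect(W[m][:,:2].astype(np.float32)); print(r,cv2.boxPoints(r).round(4).tolist(),m.sum())
E
```

```text
t: 9.35
eef_pos: [0.6138, -0.1961, 0.1573]
tcp_rot: [0.001, 0.709, 0.706, 0.001]
contact_force: [0.3, -0.3, 0.5]
gripper_width: 0.0882
gripper_force: 0.0
t: 9.45
eef_pos: [0.6133, -0.1962, 0.157]
tcp_rot: [0.001, 0.711, 0.703, 0.001]
contact_force: [-0.8, -0.3, 1.3]
gripper_width: 0.0876
gripper_force: 0.0
[ 0.55  0.82 -0.61  1.54  0.53  0.95 -0.23]
((0.6093544960021973, -0.08719339221715927), (0.14024090766906738, 0.15715500712394714), 3.292557954788208) [[0.5347999930381775, -0.012799999676644802], [0.5439000129699707, -0.1696999967098236], [0.683899998664856, -0.1615999937057495], [0.6747999787330627, -0.004699999932199717]] 1582
```

```bash
python3 -m jog '0 0 4 0 0 -0.05 0;0 0 4 -0.001 0 -0.09 0;0 0 4 -0.001 0 -0.11 0;0 0 4 -0.001 0 -0.121 0;0 0 4 -0.001 0 -0.121 0'; python3 -m jog '0 0 0 -0.001 0.012 0 0;0 0 0 -0.001 0.02 0 0;0 0 0 -0.001 0.025 0 0;0 0 0 -0.001 0.030 0 0;0 0 0 -0.001 0.035 0 0'
```

```text
t: 10.0
eef_pos: [0.611, -0.1956, 0.0347]
tcp_rot: [-0.0, 0.686, 0.727, -0.0]
contact_force: [-0.2, -0.9, 0.4]
gripper_width: 0.0881
gripper_force: 0.0
t: 10.5
eef_pos: [0.6106, -0.1633, 0.0368]
tcp_rot: [0.002, 0.686, 0.727, -0.001]
contact_force: [-1.3, -5.5, 3.8]
gripper_width: 0.0884
gripper_force: 2.7
```

Contact made. I push along station +y with a slight bias toward the fence.

```bash
python3 -m jog '0 0 0 -0.0005 0.008 0 0;0 0 0 -0.001 0.016 0 0;0 0 0 -0.0015 0.024 0 0;0 0 0 -0.002 0.032 0 0;0 0 0 -0.002 0.04 0 0;0 0 0 -0.0025 0.048 0 0;0 0 0 -0.003 0.056 0 0;0 0 0 -0.0035 0.064 0 0;0 0 0 -0.004 0.072 0 0;0 0 0 -0.0045 0.08 0 0'
python3 - <<'E'
from h import *
for n in("side","top"):
    p,d=imaging.snapshot(n); W=cloud(n,d); z=W[...,2]
    m=(z>.112)&(z<.135)&(W[...,0]>.48)&(W[...,0]<.7)&(W[...,1]>-.2)&(W[...,1]<.2)
    r=cv2.minAreaRect(W[m][:,:2].astype(np.float32)); print(n,r,m.sum())
E
```

```text
t: 11.5
eef_pos: [0.6056, -0.0832, 0.0366]
tcp_rot: [0.001, 0.686, 0.727, -0.002]
contact_force: [-0.7, -5.4, 4.4]
gripper_width: 0.0886
gripper_force: 2.8
side ((0.6039055585861206, -0.004462279379367828), (0.13989108800888062, 0.16816088557243347), 3.21928071975708) 1825
top ((0.6010111570358276, -0.006324104964733124), (0.14110161364078522, 0.16743992269039154), 3.9580914974212646) 1599
```

```bash
python3 -m jog '0 0 0 -0.0005 0.007 0 0;0 0 0 -0.001 0.014 0 0;0 0 0 -0.001 0.021 0 0;0 0 0 -0.0015 0.028 0 0;0 0 0 -0.002 0.035 0 0;0 0 0 -0.0025 0.042 0 0;0 0 0 -0.003 0.049 0 0;0 0 0 -0.003 0.056 0 0;0 0 0 -0.0035 0.063 0 0;0 0 0 -0.004 0.07 0 0'
python3 - <<'E'
from h import *
for n in("side","top"):
    p,d=imaging.snapshot(n); W=cloud(n,d); z=W[...,2]
    m=(z>.105)&(z<.135)&(W[...,0]>.48)&(W[...,0]<.7)&(W[...,1]>-.2)&(W[...,1]<.2)
    r=cv2.minAreaRect(W[m][:,:2].astype(np.float32)); print(n,r,m.sum(),np.median(z[m]))
E
```

```text
t: 12.6
eef_pos: [0.6016, -0.0097, 0.0355]
tcp_rot: [-0.0, 0.685, 0.728, 0.0]
contact_force: [0.9, -2.4, -1.6]
gripper_width: 0.0882
gripper_force: 1.5
side ((0.5990002751350403, 0.07211807370185852), (0.14014585316181183, 0.1621827483177185), 3.0228419303894043) 2091 0.11885820433197214
top ((0.5956019163131714, 0.07343927025794983), (0.14017418026924133, 0.15343667566776276), 3.220445394515991) 1475 0.11844160307902385
```

```bash
python3 -m jog '0 0 0 -0.0002 0.003 0 0;0 0 0 -0.0004 0.006 0 0;0 0 0 -0.0005 0.008 0 0'; for i in 1; do python3 -m jog '0 0 0 -0.0001 0.002 0 0'; python3 -m jog '0 0 0 -0.0001 0.0015 0 0'; done
python3 - <<'E'
from h import *
p,d=imaging.snapshot("side"); W=cloud("side",d); z=W[...,2]
m=(z>.1)&(z<.135)&(W[...,0]>.48)&(W[...,0]<.7)&(W[...,1]>.0)&(W[...,1]<.2)
r=cv2.minAreaRect(W[m][:,:2].astype(np.float32)); print(r,m.sum(),np.median(z[m]))
E
```

```text
t: 13.0
eef_pos: [0.6013, -0.0038, 0.0358]
tcp_rot: [0.001, 0.686, 0.728, -0.001]
contact_force: [-0.3, -5.0, 2.2]
gripper_width: 0.0879
gripper_force: 2.0
t: 13.1
eef_pos: [0.6012, -0.0016, 0.0357]
tcp_rot: [0.0, 0.686, 0.728, -0.0]
contact_force: [0.2, -3.0, 0.4]
gripper_width: 0.0881
gripper_force: 1.6
t: 13.2
eef_pos: [0.6012, 0.0018, 0.0357]
tcp_rot: [-0.0, 0.686, 0.728, 0.001]
contact_force: [-1.9, -2.1, 0.9]
gripper_width: 0.0879
gripper_force: 1.2
((0.5981869101524353, 0.0824572890996933), (0.14005957543849945, 0.16470453143119812), 3.6249377727508545) 2100 0.11080732582032865
```

The case top is now at z≈0.111, so it has dropped. I back off and check.

```bash
python3 -m jog '0 0 0 0.002 -0.03 0 0;0 0 0 0.002 -0.04 0 0;0 0 0 0.002 -0.04 0.05 0;0 0 0 0 -0.09 0.1 0;0 0 0 0 -0.14 0.13 0;0 0 0 0 -0.17 0.13 0;0 0 0 0 -0.17 0.13 0;0 0 0 0 -0.17 0.13 0'
python3 - <<'E'
from h import *
for n in("side","top"):
    p,d=imaging.snapshot(n); W=cloud(n,d); z=W[...,2]
    m=(z>.1)&(z<.135)&(W[...,0]>.48)&(W[...,0]<.7)&(W[...,1]>-.02)&(W[...,1]<.2)
    w=W[m]; r=cv2.minAreaRect(w[:,:2].astype(np.float32)); t=w[w[:,2]<.1145]
    print(n,r,m.sum(),np.median(z[m]),"tilt",np.linalg.lstsq(np.c_[t[:,:2],np.ones(len(t))],t[:,2],rcond=None)[0].round(4))
    if n=="side": cv2.imwrite("pics/s4.png",cv2.resize(p[130:290,260:400,::-1],None,fx=3.7,fy=3.7,interpolation=cv2.INTER_CUBIC))
E
```

```text
t: 14.05
eef_pos: [0.6011, -0.1709, 0.1658]
tcp_rot: [0.0, 0.687, 0.727, 0.0]
contact_force: [-0.1, 0.8, 0.0]
gripper_width: 0.0881
gripper_force: 0.0
side ((0.5980266332626343, 0.08784295618534088), (0.13998670876026154, 0.154140904545784), 4.110898494720459) 2090 0.11067206745675456 tilt [ 0.0011 -0.0088  0.1105]
top ((0.5950855612754822, 0.08499045670032501), (0.14126941561698914, 0.15075404942035675), 3.5368995666503906) 1950 0.11029256569003543 tilt [0.0007 0.0002 0.1095]
```

View pics/s4.png

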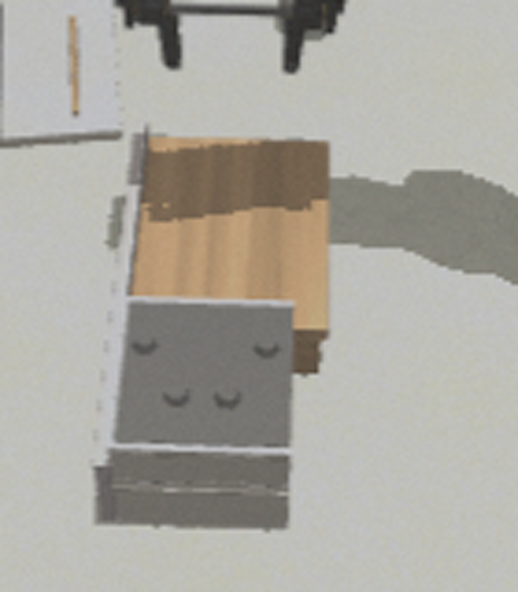

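The crop shows the case stacked flush on the lower case, level, at z≈0.110. It is centred and square, and the arm is clear of everything.

```bash
python3 -c "
from bench import ctrl
print(ctrl.finish_job())"
```

```text
the job is handed in; nothing more can be done
None
```

The lid is shut and the loose case sits locked, level and square on the lower case; the bystanders were left alone, and the job was handed in at about 14 s of the 64 s allowed.

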